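# Latch a test cartridge into a bench reader

### The job

Load the tall slim cartridge (not the short one and not the thick one) foot first into the leaning slot of the reader, then press it down firmly but not roughly until its sprung carriage reaches its stop, and let go so that it springs back a little and stays latched. Check that it has stayed down; if it has risen again, press it once more. Leave the other cartridges and glassware where they are.

Things in the scene. Friction and masses are not known exactly. Their poses are not given: they have to be found in the camera images.
- cartridge_mid (a point): The cartridge to load: an upright grey plastic block, 50 mm wide (its x axis) x 24 mm thick (its y axis) x 100 mm tall (its z axis), about 0.09 to 0.18 kg, standing on its foot on the bench. This point is its centre, 50 mm above the foot. Either way round (half a turn about z) is the same. Grip it across the 24 mm thickness, near the top.
- cartridge_foot (a point): Centre of the underside (foot) of that cartridge; axes as for cartridge_mid.
- cart_short_mid (a point): A shorter cartridge of the same plastic, 50 x 24 x 60 mm tall, to be left alone. This point is its centre.
- cart_thick_mid (a point): A thicker cartridge of the same plastic, 50 x 42 x 100 mm tall, to be left alone. This point is its centre.
- reader: The reader, a fixed white bench machine 170 mm wide, 255 mm deep, with a sloping deck and, from 85 mm behind the slot's mouth, a 165 mm tall rear part with a screen on top. Origin: on the bench right under the mouth; x points from its front to its rear, z up.
- slot_mouth (a point): Centre of the mouth of the reader's slot, 150 mm above the bench, level with the top of its flared grey collar. z points out of the slot along its axis, which leans 35 degrees from vertical towards the reader's front: a cartridge goes in downwards and rearwards. y is horizontal, along the slot's short side; x along its long side, up the deck. The deck lies 12 mm below the mouth.
- slot_throat (a point): Narrow end of the collar, on the slot axis 14 mm below the mouth; axes as slot_mouth. From here down the slot is 54 mm (x) by 28 mm (y), 2 mm of play on each side of the cartridge; at the mouth about 67 x 42 mm. On the raised carriage the cartridge sticks out 41 to 49 mm above the mouth (differs by reader, hidden), latched 16 mm less, at the stop 26 mm less: the end must be pressed on its top.
- carriage (a joint): Travel (m) of the sprung carriage in the slot, under the cartridge's foot: 0 raised, stop at 0.026, along the slot axis. Spring 4 N at 0, 7.3 N at the stop, where force rises steeply. Push-push latch: pressed past about 0.024 (so to the stop) and let go, it springs back to 0.016 and stays. Pressed less, it rises to 0. Pressed to the stop again from latched, it lets go and rises to 0.
Mind the look-alikes: they are no part of the job. What is shaped like the part that bears cartridge_mid but brown is not meant.

How it is judged (in metres and radians):
On the way, in this order (a step that is already met when the one before it is completed fails the run):
1. the cartridge stands in the slot, foot down on the raised carriage (x of cartridge_foot in the frame of slot_mouth between -0.006 and 0.006 m and y of cartridge_foot in the frame of slot_mouth between -0.006 and 0.006 m and angle between the z axis of cartridge_foot and the z axis of slot_mouth, either way round below 0.12 rad and z of cartridge_foot in the frame of slot_mouth below -0.045 m and value of joint carriage below 0.01 m), for 0.1 s.
2. the carriage is pressed in past the latch's catch (value of joint carriage above 0.0225 m).
At the end, for the whole second after the job is handed in: The cartridge stands foot down in the slot, in line with it within 0.12 rad and within 6 mm of its axis, its foot 63 to 79 mm below the mouth; the carriage is latched (travel 13.5 to 18.5 mm) and everything is at rest (x of cartridge_foot in the frame of slot_mouth between -0.006 and 0.006 m and y of cartridge_foot in the frame of slot_mouth between -0.006 and 0.006 m and angle between the z axis of cartridge_foot and the z axis of slot_mouth, either way round below 0.12 rad and z of cartridge_foot in the frame of slot_mouth between -0.079 and -0.063 m and value of joint carriage between 0.0135 and 0.0185 m and velocity of joint carriage between -0.004 and 0.004 m/s and linear speed of cartridge below 0.01 m/s); the robot touches nothing.
It fails at once if the cartridge is rammed: it presses on the carriage with more than 60 N (contact force between cartridge and carriage_c0 above 60 N).
It fails at once if another cartridge is moved by more than 30 mm (distance of any of cart_short_mid, cart_thick_mid from where it was at the start of the episode above 0.03 m).
It fails at once if glassware is moved by more than 40 mm (distance of any of reagent_a, reagent_b, beaker, jar, dish, flask from where it was at the start of the episode above 0.04 m).
It also fails if it takes over 48 s, if anything falls off the work surface, if the arm or the gripper's body presses on something with over 40 N, if the wrist force passes 120 N, or if a joint passes its speed limit or range.

### The arm

A 6-joint arm with a two-finger parallel gripper is mounted at the origin on the work surface. World frame = base frame: x ahead of the robot, y to its left, z up, the work surface at z = 0. Lengths are in mm, angles in rad, forces in N, time in s.
With the tool pointing down it reaches from about 300 to 1000 mm from the base axis. Payload 5.1 kg.
Tool frame: the origin (TCP) lies on the centre line of the jaws, within the pads' length; the fingertips stand robot.finger_overhang ahead of it and the grasp point (between the pads) lies 8 mm behind it (robot.finger_overhang is the distance from the TCP to the fingertips, in mm); y points along the fingers, x is the direction in which the jaws open and shut, and the axes are right-handed (so a half turn about y gives the same grasp; the last joint's range is limited). The gripper opens to 95 mm and grips with 3 to 60 N. Pads are 20 mm wide; open, the fingers measure 119 mm over their backs; the gripper's body (75 mm by 180 mm) begins 59 mm behind the grasp point.
Start: joints at [1.161, 0.124, 1.65, -0, 1.367, -0.083], TCP at [208.68, 615.579, 202.756] pointing down, gripper open.
Joint ranges: [-2.61, 2.61], [-1.02, 2.33], [0.03, 2.71], [-1.35, 4.49], [0.32, 2.68], [-2.91, 2.91]. Speed limits (rad/s): [2.57, 2.57, 3.14, 3.14, 3.14, 3.14].

### API

Orientations are given as a rotation vector (axis times angle).
In Python, from plant import robot, grab_frame gives the robot as it stands.
- The arm moves only by the shell command python3 -m creep 'ROWS'. ROWS is JSON, a list of rows, each an object of numbers: "rx", "ry", "rz": the turn, a rotation vector about the world's x, y, z in degrees; "dx", "dy", "dz": the shift along the world's x, y, z in mm; "grip": the finger opening in mm, from 0 to 95.1. In form: [{"rx": .., "ry": .., "rz": .., "dx": .., "dy": .., "dz": .., "grip": ..}, ...]. A call has 1 to 8 rows; each row is the pose to reach, as a shift and turn from the pose commanded when the call began; what a row does not reach only later rows make up. A row lasts 1/10 s, in which the tool goes at most 50 mm and 8.59 degrees, less where a joint would pass 70% of its speed; a pose out of reach is approached as far as the arm can. A call with a gripper value outside its range is refused whole. The fingers move at their own pace and stop on an object; the grip force is fixed at half the most. Time passes only in rows, so rows that repeat a pose let the fingers close. It gives the time, the measured TCP pose, the force and the opening at its end, in the units of the state.
- robot.observe(): the state, without advancing time (a new reading comes with each control period).
- grab_frame(name): name is "side" or "top"; returns a dict with "frame" (480x640x3 uint8, blue, green, red), "fovy" (degrees; the focal length in pixels is half the picture's height over the tangent of half this angle, whatever the lens; pixels are square), "cx", "cy" (the principal point, pixels), "R" (3x3) and "t" (3): a world point X has camera coordinates R X + t. Camera axes: x right, y down, z forward; pixel columns grow to the right and rows downward; lengths in mm; the calibration is good to about 2 mm. A picture is of the moment at which its call begins. There is no depth.
- robot.hand_in(): hands the job in, once; it reports no verdict.
The state is a dict: "time_s": time; "joint_pos": joint angles; "joint_velocities": joint speeds; "effort": joint torques, N m; "tcp_pos": TCP position; "tcp_rot": TCP orientation; "wrist_force": force on the tool from outside, world axes, zero at the start; "moment": the same for the moment, N m; "finger_gap": opening from 0.0 (shut) to 1.0 (fully open).
Only numpy, scipy, OpenCV 4.12 (cv2) and the standard library are available. Lean on these libraries where they do the work, as an engineer would, in place of code of your own. Each camera call takes 0.05 s, during which the arm holds its last target.

## Working session

There is one attempt and no reset: what is moved stays moved. The work goes in short steps, Python scripts to look and compute and a shell command to move; the robot and the scene stay as the last step left them, time stands still between calls to the robot, and variables do not carry over. Pictures are saved under pics/ and viewed, and the job is handed in when it is done.

```bash
ls; mkdir -p pics; python3 - <<'E'
from plant import robot, grab_frame
import cv2
for n in("side","top"):
    g=grab_frame(n); cv2.imwrite(f"pics/{n}0.png",g["frame"]); print(n,g["fovy"],g["cx"],g["cy"],g["R"],g["t"])
print(robot.observe(), robot.finger_overhang)
E
```

```text
pics
side 47.41234681766475 315.76023628340255 245.30548092679626 [[ 0.97275244 -0.23076811 -0.02233332]
 [-0.16435328 -0.61842459 -0.76846537]
 [ 0.16352583  0.75119712 -0.63950152]] [-531.5927412   146.46308322  851.15013393]
top 52.211815017550464 313.9635573297252 243.1056695045029 [[-1.38130176e-02 -9.99900666e-01 -2.80317324e-03]
 [-9.88623455e-01  1.40770508e-02 -1.49751464e-01]
 [ 1.49776049e-01  7.02763210e-04 -9.88719698e-01]] [-47.08437702 531.34702777 817.02249524]
{'time_s': 0.1, 'joint_pos': array([ 1.16142567e+00,  1.24452156e-01,  1.65153169e+00, -4.28068344e-06,
        1.36752660e+00, -8.26115374e-02]), 'joint_velocities': array([ 0.00024138,  0.00017979, -0.0029391 , -0.0006895 , -0.00264948,
        0.00132743]), 'effort': array([ 4.29387246e-04, -4.18881691e+01, -3.61095822e+01,  7.77721801e-02,
        4.61628847e-02, -5.82779376e-05]), 'tcp_pos': array([208.42591839, 615.03266316, 201.60546439]), 'tcp_rot': array([-1.34726272, -0.96398702,  0.96670962]), 'wrist_force': array([-1.09774763,  0.42878916, -1.10564807]), 'moment': array([-0.00234497, -0.01907389, -0.00059698]), 'finger_gap': 0.9997906567952385} 11.0
```

View pics/side0.png

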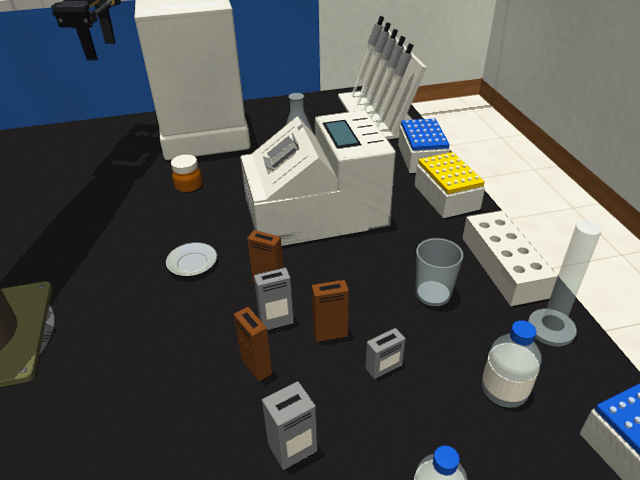

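View pics/top0.png

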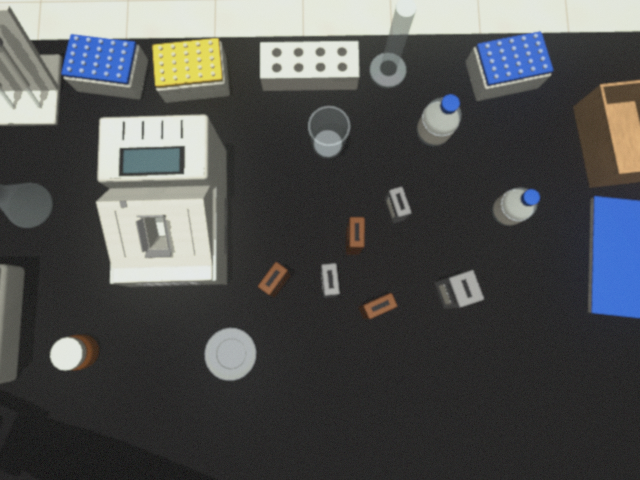

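The candidates, with side and top pixels:
- Grey slim tall: side (274,298), top (331,279).
- Brown tall: side (263,255), (331,310) and (253,343); top (273,279), (357,232) and (380,306).
- Grey short: side (385,353), top (399,203).
- Grey thick: side (290,425), top (465,288).

By the description I choose the grey slim tall one. Close crops next.

```bash
python3 - <<'E'
import cv2
s=cv2.imread("pics/side0.png");t=cv2.imread("pics/top0.png")
def crop(im,x,y,w,h,k,n):
    cv2.imwrite(n,cv2.resize(im[y:y+h,x:x+w],None,fx=k,fy=k,interpolation=cv2.INTER_CUBIC))
crop(s,235,255,80,80,7,"pics/c_s.png");crop(t,300,250,60,60,9,"pics/c_t.png")
crop(s,230,100,100,90,6,"pics/r_s.png");crop(t,90,180,140,110,5,"pics/r_t.png")
E
```

```text
(no output)
```

View pics/c_s.png

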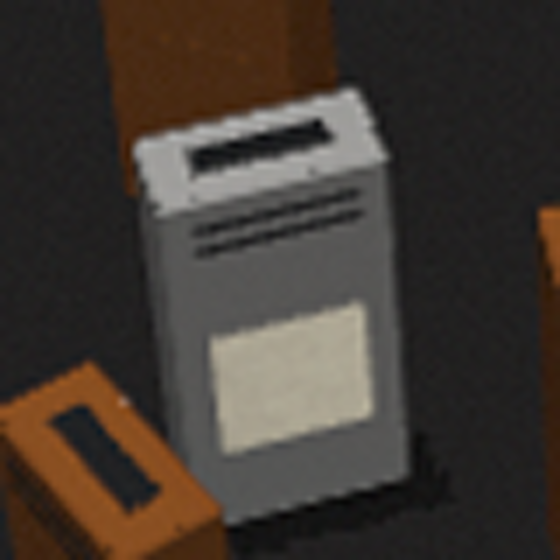

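View pics/c_t.png

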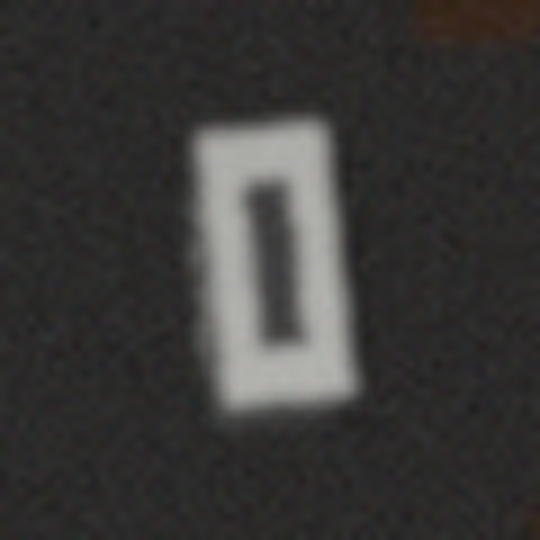

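View pics/r_s.png

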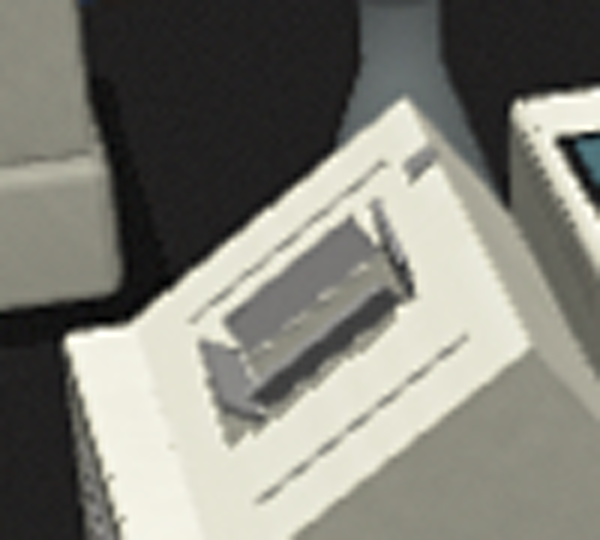

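View pics/r_t.png

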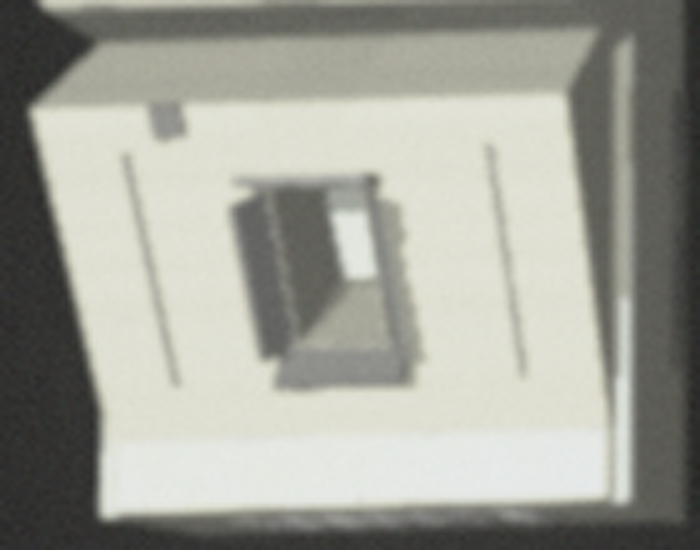

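The crop shows the grey slim tall cartridge: top corners at about (321,264), (337,263), (340,293) and (325,296) in the top view. The slot mouth is at about (154,236) in top and (282,150) in side. Next I fit the poses.

```bash
cat > h.py <<'E'
import numpy as np,cv2
from plant import robot,grab_frame
from scipy.optimize import least_squares
from scipy.spatial.transform import Rotation as Ro
CAM={"side":(47.41234681766475,315.76023628340255,245.30548092679626,np.array([[0.97275244,-0.23076811,-0.02233332],[-0.16435328,-0.61842459,-0.76846537],[0.16352583,0.75119712,-0.63950152]]),np.array([-531.5927412,146.46308322,851.15013393])),
"top":(52.211815017550464,313.9635573297252,243.1056695045029,np.array([[-1.38130176e-02,-9.99900666e-01,-2.80317324e-03],[-9.88623455e-01,1.40770508e-02,-1.49751464e-01],[1.49776049e-01,7.02763210e-04,-9.88719698e-01]]),np.array([-47.08437702,531.34702777,817.02249524]))}
def proj(n,P):
    f,cx,cy,R,t=CAM[n]; F=240/np.tan(np.radians(f)/2)
    c=np.atleast_2d(P)@R.T+t
    return c[:,:2]/c[:,2:]*F+[cx,cy]
def ground(n,u,v,z):
    f,cx,cy,R,t=CAM[n]; F=240/np.tan(np.radians(f)/2)
    d=R.T@np.array([(u-cx)/F,(v-cy)/F,1]); C=-R.T@t
    return C+d*(z-C[2])/d[2]
def crop(im,x,y,w,h,k,n):
    cv2.imwrite(n,cv2.resize(im[y:y+h,x:x+w],None,fx=k,fy=k,interpolation=cv2.INTER_CUBIC))
def un(p,x,y,k): return (np.array(p,float)+.5)/k-.5+[x,y]
def rz(a): return Ro.from_euler('z',a).as_matrix()
a=np.radians(35)
SL=np.array([[np.cos(a),0,-np.sin(a)],[0,1,0],[np.sin(a),0,np.cos(a)]])  # slot axes (cols) in reader frame
E
python3 - <<'E'
from h import *
s=cv2.imread("pics/side0.png");t=cv2.imread("pics/top0.png")
ct=un([(193,128),(330,122),(358,390),(222,410)],300,250,9)
cs=un([(135,148),(355,88),(388,158),(158,213),(408,475),(225,522)],235,255,7)
# top view corners: up=+x, left=+y
lt=np.array([[25,12,50],[25,-12,50],[-25,-12,50],[-25,12,50]])
# side: image right=+x, up=+y
ls=np.array([[-25,12,50],[25,12,50],[25,-12,50],[-25,-12,50],[25,-12,-50],[-25,-12,-50]])
def W(p,l): return l@rz(p[2]).T+[p[0],p[1],50]
def r(p,m):
    o=[]
    if m!='s':o.append((proj("top",W(p,lt))-ct).ravel())
    if m!='t':o.append((proj("side",W(p,ls))-cs).ravel())
    return np.concatenate(o)
for m in 'tsb':
    q=least_squares(r,[430,-40,0],args=(m,)); print(m,q.x[:2],np.degrees(q.x[2]),np.abs(q.fun).max(),q.fun.round(1))
crop(s,235,80,170,170,4,"pics/R_s.png");crop(t,85,105,150,185,3,"pics/R_t.png")
E
```

```text
t [463.37253907 -79.86040369] 4.80316154279526 0.5810904327128696 [ 0.2  0.2 -0.2 -0.6 -0.1  0.6  0.1 -0.2]
s [463.49891277 -82.02367793] 7.189893756941576 3.0204037580070917 [-0.4 -1.1  0.5 -1.1  0.9 -0.9  0.8  0.1  1.3  0.2 -3.   2.4]
b [463.53572043 -80.85502532] 5.945859204268975 3.3721668140186694 [ 0.5  0.3  0.1 -0.8  0.8  0.3  1.1 -0.2 -0.4 -1.9  0.6 -1.4  0.7 -1.1
  0.4 -0.6  1.1 -0.  -3.4  1.6]
```

View pics/R_s.png

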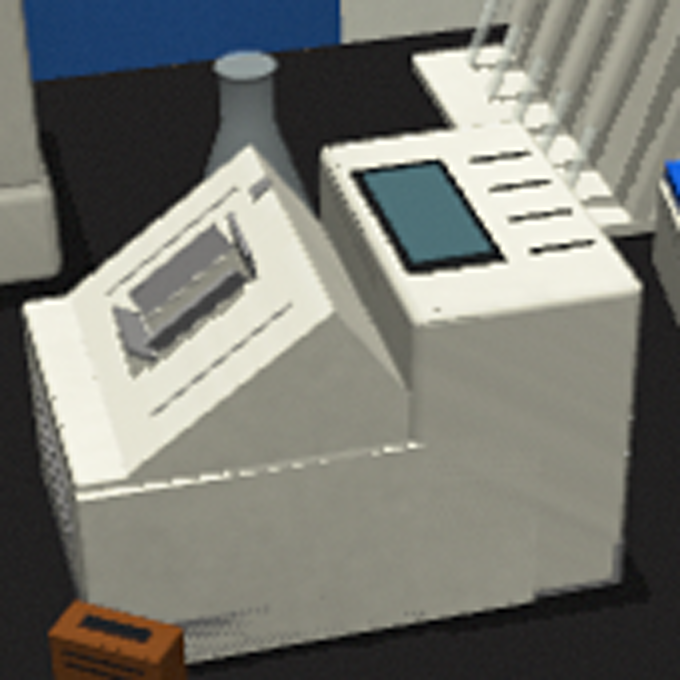

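View pics/R_t.png

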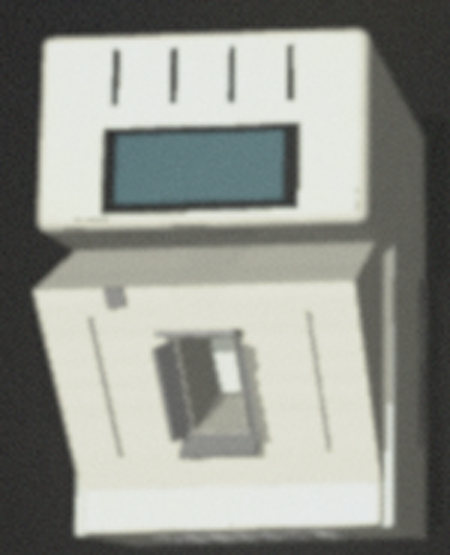

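```bash
python3 - <<'E'
from h import *
s=cv2.imread("pics/side0.png");t=cv2.imread("pics/top0.png")
ct=un([(193,128),(330,122),(358,390),(222,410)],300,250,9)
cs=un([(135,148),(355,88),(388,158),(158,213),(408,475)],235,255,7)
lt=np.array([[25,12,50],[25,-12,50],[-25,-12,50],[-25,12,50]])
ls=np.array([[-25,12,50],[25,12,50],[25,-12,50],[-25,-12,50],[25,-12,-50]])
def W(p,l): return l@rz(p[2]).T+[p[0],p[1],50]
def r(p,m):
    o=[]
    if m!='s':o.append((proj("top",W(p,lt))-ct).ravel())
    if m!='t':o.append((proj("side",W(p,ls))-cs).ravel())
    return np.concatenate(o)
for m in 'tsb':
    q=least_squares(r,[430,-40,0],args=(m,)); print(m,q.x[:2],np.degrees(q.x[2]),q.fun.round(1))
# reader
rt=un([(36,232),(366,222),(43,38),(366,30)],85,105,3)
rs=un([(322,148),(415,325),(520,125),(642,287)],235,80,4)
def Rr(p): return np.array([[85,85,165],[85,-85,165],[85+p[3],85,165],[85+p[3],-85,165]])@rz(p[2]).T+[p[0],p[1],0]
def rr(p,m):
    o=[]
    if m!='s':o.append((proj("top",Rr(p))-rt).ravel())
    if m!='t':o.append((proj("side",Rr(p))-rs).ravel())
    return np.concatenate(o)
for m in 'tsb':
    q=least_squares(rr,[520,200,0,90],args=(m,)); print(m,q.x,np.degrees(q.x[2]),q.fun.round(1))
p=q.x
# overlay
M=np.array([p[0],p[1],150]); RS=rz(p[2])@SL
for n,im,(x,y,w,h,k) in(("side",s,(235,80,170,170,4)),("top",t,(90,180,140,110,6))):
    c=cv2.resize(im[y:y+h,x:x+w],None,fx=k,fy=k,interpolation=cv2.INTER_CUBIC)
    for (hx,hy,hz,col) in((33.5,21,0,(0,0,255)),(27,14,-14,(0,200,0)),(60,85,-12,(255,0,0))):
        L=np.array([[hx,hy,hz],[hx,-hy,hz],[-hx,-hy,hz],[-hx,hy,hz]])@RS.T+M
        u=(proj(n,L)-[x,y]+.5)*k-.5
        cv2.polylines(c,[np.int32(u.round())],True,col,1)
    cv2.imwrite(f"pics/ov_{n}.png",c)
# neighbours, z=top
for nm,u,v,z in(("brownA",273,279,100),("brownB",357,232,100),("brownC",380,306,100),("short",399,203,60),("thick",467,288,100)):
    print(nm,ground("top",u,v,z).round(0))
E
```

```text
t [463.37253907 -79.86040369] 4.80316154279526 [ 0.2  0.2 -0.2 -0.6 -0.1  0.6  0.1 -0.2]
s [462.48551579 -82.85569555] 6.774565970325281 [-1.  -0.7 -0.  -0.5  0.3 -0.3  0.1  0.6  0.7  0.8]
b [462.92316811 -81.02541373] 5.372920627953851 [ 0.8  0.6  0.3 -0.4  0.8  0.7  1.   0.1 -0.8 -1.9  0.4 -1.2  0.2 -0.8
 -0.1 -0.6  0.7  0.2]
t [5.26896622e+02 1.90037580e+02 1.46260873e-02 1.03154067e+02] 0.838013073335782 [-1.  -0.1  0.7  0.1 -0.7  0.2  1.  -0.2]
s [5.27685706e+02 1.83051677e+02 7.74225174e-03 1.00266234e+02] 0.44359834869759174 [-0.4 -0.2  0.3 -0.   0.1 -1.1 -0.1  1.1]
b [5.27669154e+02 1.88996315e+02 1.30252157e-02 1.02211051e+02] 0.7462898886962119 [-0.2 -0.7  1.5 -0.4  0.1  0.2  1.9 -0.  -1.4 -1.7 -0.4 -2.  -0.2 -2.8
 -0.1 -1.1]
brownA [464.  12. 100.]
brownB [ 539. -125.  100.]
brownC [ 419. -158.  100.]
short [ 596. -203.   60.]
thick [ 445. -299.  100.]
```

View pics/ov_side.png

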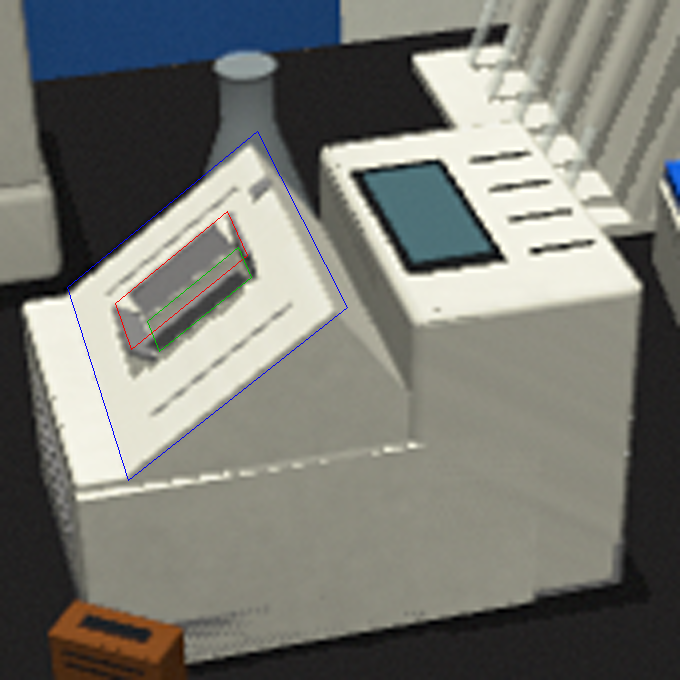

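View pics/ov_top.png

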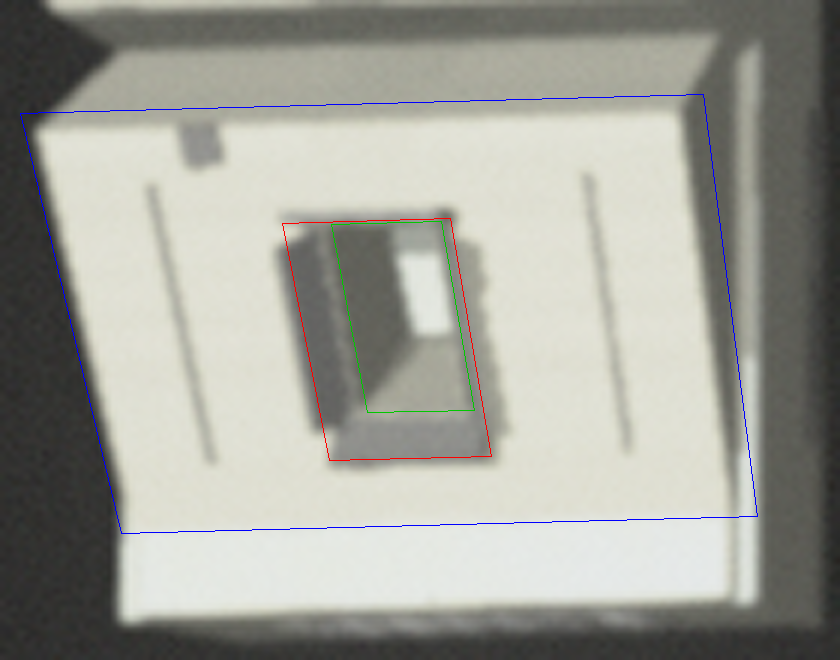

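```bash
python3 - <<'E'
from h import *
for uv in((162,155),(250,150),(160,128)): print("boxbase",uv,ground("side",*uv,0).round())
for z in(200,300,400): print("boxtop",z,ground("side",135,5,z).round(),ground("side",245,8,z).round(), ground("top",20,268,z).round(),ground("top",18,380,z).round())
print("jar",ground("top",75,352,60).round(),"dish",ground("top",230,354,10).round(), "flask", ground("top",30,205,30).round())
o=robot.observe(); print(Ro.from_rotvec(o["tcp_rot"]).as_matrix().round(3))
E
```

```text
boxbase (162, 155) [296. 498.   0.]
boxbase (250, 150) [498. 466.   0.]
boxbase (160, 128) [294. 637.   0.]
boxtop 200 [272. 991. 200.] [562. 870. 200.] [477. 361. 200.] [323. 352. 200.]
boxtop 300 [301. 617. 300.] [526. 524. 300.] [466. 300. 300.] [335. 292. 300.]
boxtop 400 [330. 244. 400.] [490. 177. 400.] [455. 240. 400.] [346. 233. 400.]
jar [351. 343.  60.] dish [341.  95.  10.] flask [609. 454.  30.]
[[ 0.321 -0.001 -0.947]
 [ 0.947 -0.002  0.321]
 [-0.002 -1.     0.   ]]
```

```bash
python3 -m creep '[{"dz":100,"grip":60},{"dz":150,"grip":60},{"dz":170,"grip":60},{"dx":-10,"dy":-50,"dz":170,"grip":60},{"dx":-10,"dy":-100,"dz":170,"rz":8,"grip":60},{"dy":-150,"dz":170,"rz":12,"grip":60},{"dx":10,"dy":-200,"dz":170,"rz":16,"grip":60},{"dx":20,"dy":-250,"dz":170,"rz":20,"grip":60}]'
```

```text
schema error: expected keys rx, ry, rz, dx, dy, dz, grip
```

All keys are needed in each row.

```bash
python3 -m creep '[{"rx":0,"ry":0,"rz":0,"dx":0,"dy":0,"dz":100,"grip":60},{"rx":0,"ry":0,"rz":0,"dx":0,"dy":0,"dz":150,"grip":60},{"rx":0,"ry":0,"rz":0,"dx":0,"dy":0,"dz":170,"grip":60},{"rx":0,"ry":0,"rz":0,"dx":-10,"dy":-50,"dz":170,"grip":60},{"rx":0,"ry":0,"rz":8,"dx":-10,"dy":-100,"dz":170,"grip":60},{"rx":0,"ry":0,"rz":12,"dx":0,"dy":-150,"dz":170,"grip":60},{"rx":0,"ry":0,"rz":16,"dx":10,"dy":-200,"dz":170,"grip":60},{"rx":0,"ry":0,"rz":20,"dx":20,"dy":-250,"dz":170,"grip":60}]'
```

```text
time_s: 0.9
tcp_pos: [227.0, 370.8, 372.2]
tcp_rot: [-1.197, -1.228, 1.229]
wrist_force: [1.0, -0.0, 1.4]
finger_gap: 0.629
```

```bash
python3 -m creep '[{"rx":0,"ry":0,"rz":4,"dx":20,"dy":-45,"dz":0,"grip":60},{"rx":0,"ry":0,"rz":4,"dx":40,"dy":-90,"dz":0,"grip":60},{"rx":0,"ry":0,"rz":4,"dx":60,"dy":-135,"dz":0,"grip":60},{"rx":0,"ry":0,"rz":4,"dx":80,"dy":-180,"dz":0,"grip":60},{"rx":0,"ry":0,"rz":4,"dx":102,"dy":-225,"dz":0,"grip":60},{"rx":0,"ry":0,"rz":4,"dx":124,"dy":-270,"dz":-10,"grip":60},{"rx":0,"ry":0,"rz":4,"dx":146,"dy":-310,"dz":-30,"grip":60},{"rx":0,"ry":0,"rz":4,"dx":168,"dy":-350,"dz":-50,"grip":60}]'
```

```text
time_s: 1.7
tcp_pos: [395.4, 21.3, 322.8]
tcp_rot: [-1.166, -1.277, 1.275]
wrist_force: [0.6, 0.2, 0.6]
finger_gap: 0.627
```

```bash
python3 -m creep '[{"rx":0,"ry":0,"rz":0,"dx":66,"dy":-96,"dz":-60,"grip":60},{"rx":0,"ry":0,"rz":0,"dx":66,"dy":-96,"dz":-80,"grip":60},{"rx":0,"ry":0,"rz":0,"dx":66,"dy":-96,"dz":-110,"grip":60},{"rx":0,"ry":0,"rz":0,"dx":66,"dy":-96,"dz":-140,"grip":60},{"rx":0,"ry":0,"rz":0,"dx":66,"dy":-96,"dz":-160,"grip":60},{"rx":0,"ry":0,"rz":0,"dx":66,"dy":-96,"dz":-160,"grip":60}]'; python3 - <<'E'
from h import *
o=robot.observe(); print(o['tcp_pos'],o['joint_pos'].round(2)); print(Ro.from_rotvec(o["tcp_rot"]).as_matrix().round(3))
s=grab_frame("side")["frame"];t=grab_frame("top")["frame"]
cv2.imwrite("pics/s1.png",s);cv2.imwrite("pics/t1.png",t)
crop(s,200,150,160,200,3,"pics/s1c.png");crop(t,250,190,160,140,5,"pics/t1c.png")
E
```

```text
time_s: 2.3
tcp_pos: [457.9, -72.2, 158.3]
tcp_rot: [-1.156, -1.271, 1.278]
wrist_force: [-0.6, 0.5, 0.4]
finger_gap: 0.629
[457.88067786 -72.19509719 158.26698266] [-0.27 -0.27  2.09  0.    1.32 -1.93]
[[-0.091 -0.009 -0.996]
 [ 0.996  0.003 -0.091]
 [ 0.003 -1.     0.009]]
```

View pics/s1c.png

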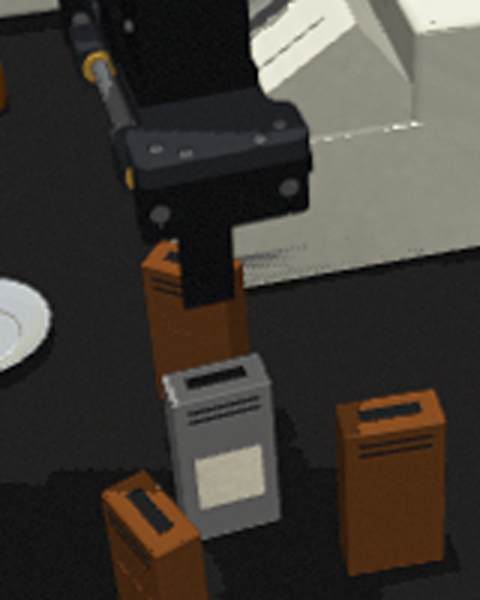

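View pics/t1c.png

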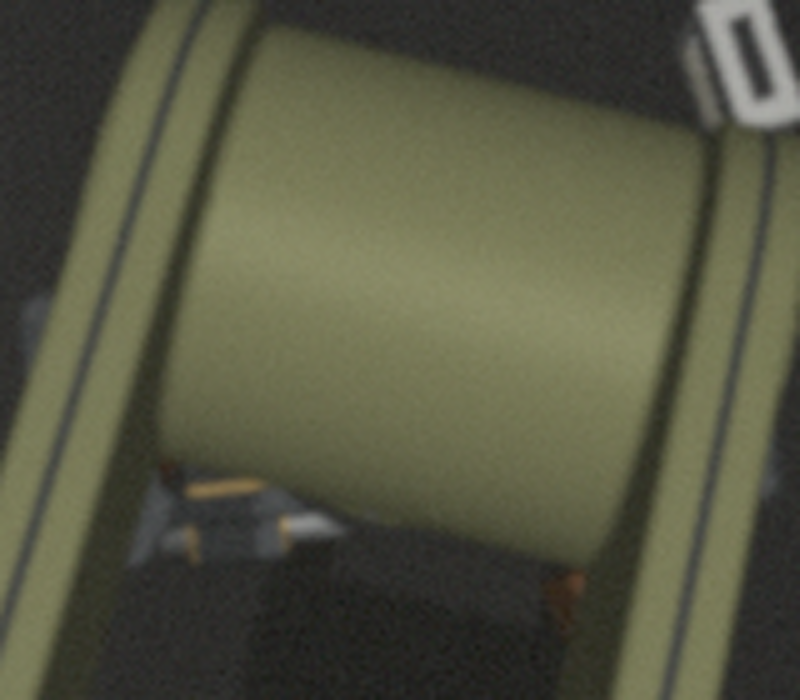

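```bash
python3 -m creep '[{"rx":0,"ry":0,"rz":0,"dx":0,"dy":0,"dz":0,"grip":60},{"rx":0,"ry":0,"rz":0,"dx":0,"dy":0,"dz":0,"grip":60}]'; python3 - <<'E'
from h import *
o=robot.observe(); T=Ro.from_rotvec(o["tcp_rot"]).as_matrix();print(o['tcp_pos'],T.round(3))
s=grab_frame("side")["frame"]
cv2.imwrite("pics/s2.png",s);x,y,k=225,190,7
c=cv2.resize(s[y:y+90,x:x+90],None,fx=k,fy=k,interpolation=cv2.INTER_CUBIC)
# predicted fingertip (y=+11 along tool y), back at x=-(30+12), z +-10
for sx in(-30,-42):
    L=np.array([[sx,11,10],[sx,11,-10]])@T.T+o['tcp_pos']
    u=(proj("side",L)-[x,y]+.5)*k-.5; print(u.round()); cv2.polylines(c,[np.int32(u.round())],False,(0,0,255),1)
# current cartridge est top
for (px,py,yaw,col) in((463.4,-79.9,4.8,(0,255,0)),(462.5,-82.9,6.8,(255,255,0))):
    L=np.array([[25,12,100],[25,-12,100],[-25,-12,100],[-25,12,100]])@rz(np.radians(yaw)).T+[px,py,0]
    cv2.polylines(c,[np.int32(((proj("side",L)-[x,y]+.5)*k-.5).round())],True,col,1)
cv2.imwrite("pics/s2c.png",c)
E
```

```text
time_s: 2.6
tcp_pos: [462.1, -72.7, 165.4]
tcp_rot: [-1.168, -1.279, 1.276]
wrist_force: [-1.0, 0.1, -1.4]
finger_gap: 0.628
[462.09343175 -72.72764103 165.36108848] [[-0.092  0.004 -0.996]
 [ 0.996 -0.001 -0.092]
 [-0.001 -1.    -0.004]]
[[288. 477.]
 [386. 454.]]
[[304. 516.]
 [403. 492.]]
```

View pics/s2c.png

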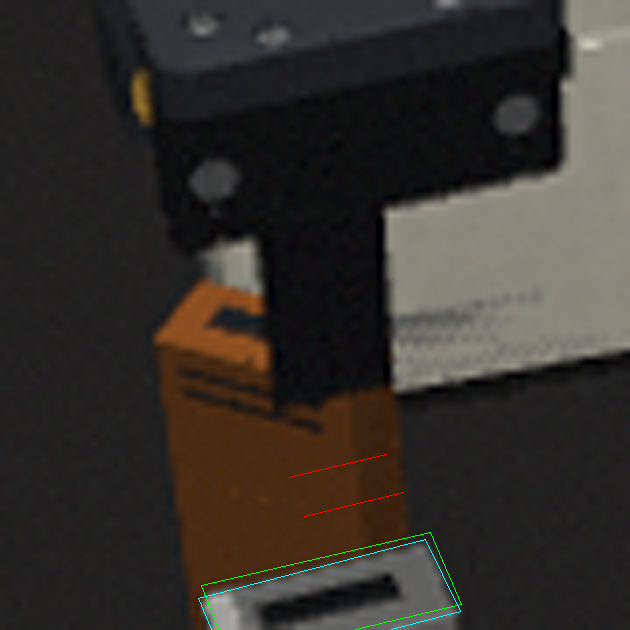

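View pics/s2.png

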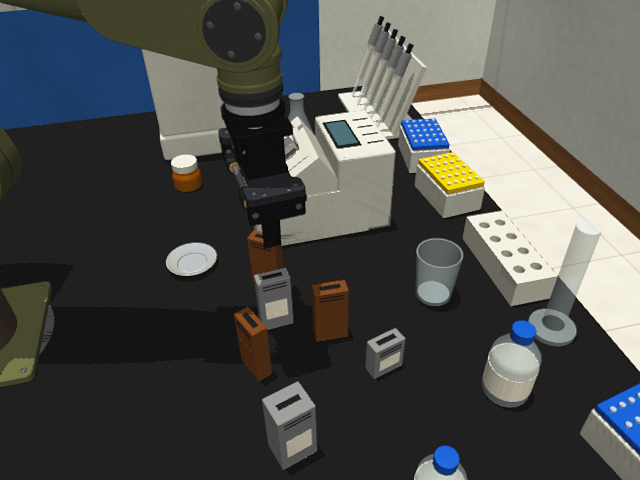

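View pics/t1.png

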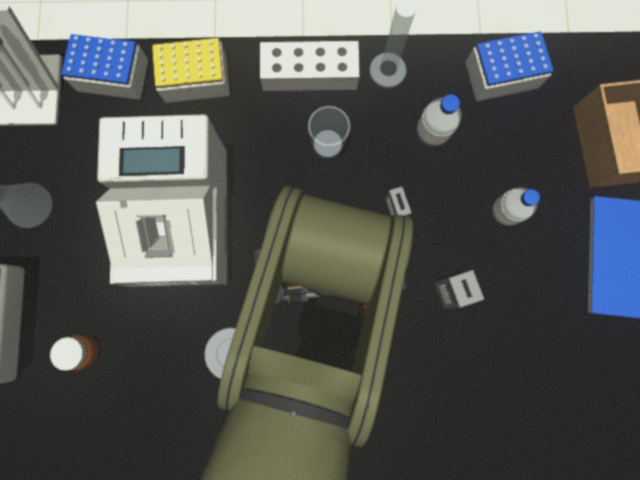

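```bash
python3 - <<'E'
from h import *
for z in(154,165,175,185): print(z,ground("side",273,246.5,z).round(1))
for uv in((250.5,225.5),(305,214)): print([ (z,ground("side",*uv,z).round(0)) for z in(232,250)])
E
```

```text
154 [468.8 -81.8 154. ]
165 [467.4 -95.1 165. ]
175 [ 466.  -107.1  175. ]
185 [ 464.6 -119.1  185. ]
[(232, array([ 438., -128.,  232.])), (250, array([ 437., -152.,  250.]))]
[(232, array([ 509., -122.,  232.])), (250, array([ 504., -146.,  250.]))]
```

```bash
python3 - <<'E'
from h import *
T=Ro.from_rotvec([-1.34726272, -0.96398702,  0.96670962]).as_matrix(); p=np.array([208.43,615.03,201.6])
s=cv2.imread("pics/side0.png");k=7
c=cv2.resize(s[0:75,40:130],None,fx=k,fy=k,interpolation=cv2.INTER_CUBIC)
for sx in(-59.5,-47.5,47.5,59.5):
    L=np.array([[sx,11,10],[sx,11,-10]])@T.T+p
    u=(proj("side",L)-[40,0]+.5)*k-.5; cv2.polylines(c,[np.int32(u.round())],False,(0,0,255),1)
cv2.imwrite("pics/s0g.png",c)
E
```

```text
(no output)
```

View pics/s0g.png

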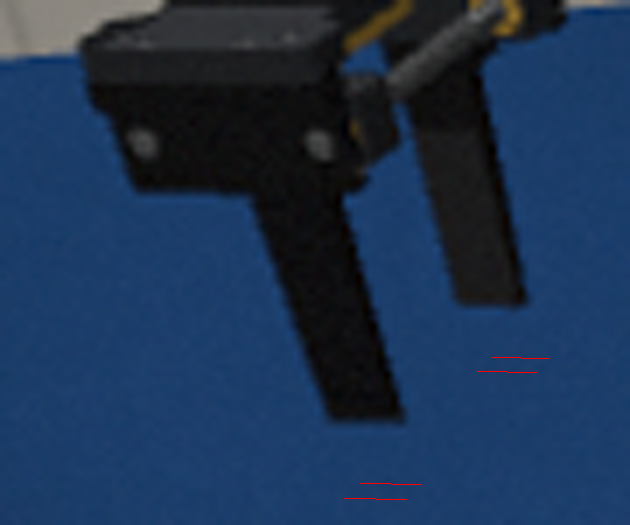

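The reported tip position sits about 27 mm below where both pictures show the fingertips, measured along the tool. I'll descend part way and look again.

```bash
python3 -m creep '[{"rx":0,"ry":0,"rz":0,"dx":0,"dy":-8,"dz":0,"grip":60},{"rx":0,"ry":0,"rz":0,"dx":0,"dy":-8,"dz":-40,"grip":60},{"rx":0,"ry":0,"rz":0,"dx":0,"dy":-8,"dz":-70,"grip":60},{"rx":0,"ry":0,"rz":0,"dx":0,"dy":-8,"dz":-80,"grip":60},{"rx":0,"ry":0,"rz":0,"dx":0,"dy":-8,"dz":-80,"grip":60},{"rx":0,"ry":0,"rz":0,"dx":0,"dy":-8,"dz":-80,"grip":60}]'; python3 - <<'E'
from h import *
s=grab_frame("side")["frame"];t=grab_frame("top")["frame"]
cv2.imwrite("pics/s3.png",s);crop(s,225,210,90,120,6,"pics/s3c.png")
E
```

```text
time_s: 3.25
tcp_pos: [461.9, -81.1, 84.5]
tcp_rot: [-1.166, -1.278, 1.276]
wrist_force: [-0.2, 0.2, 1.2]
finger_gap: 0.632
```

View pics/s3c.png

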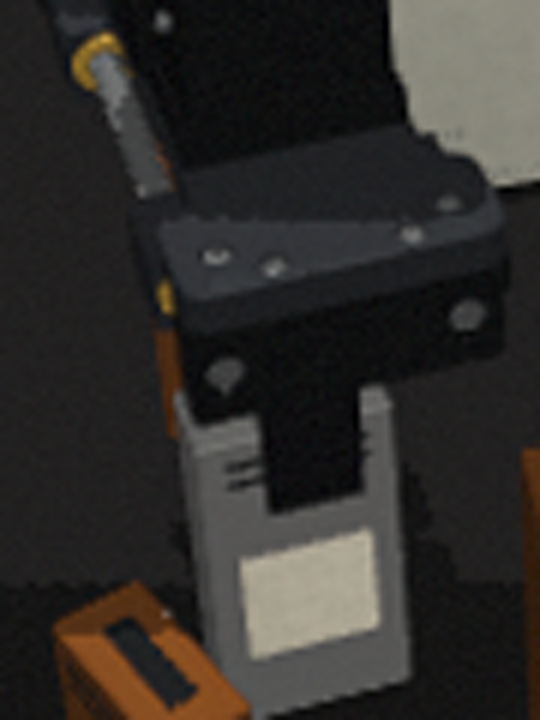

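The tip edge is at crop (317,501), about level with the cartridge top once parallax is allowed for. That confirms the roughly 27 mm offset. I'll go down 27 more and close.

```bash
python3 -m creep '[{"rx":0,"ry":0,"rz":0,"dx":1,"dy":0,"dz":-20,"grip":60},{"rx":0,"ry":0,"rz":0,"dx":1,"dy":0,"dz":-27,"grip":60},{"rx":0,"ry":0,"rz":0,"dx":1,"dy":0,"dz":-27,"grip":40},{"rx":0,"ry":0,"rz":0,"dx":1,"dy":0,"dz":-27,"grip":15},{"rx":0,"ry":0,"rz":0,"dx":1,"dy":0,"dz":-27,"grip":15},{"rx":0,"ry":0,"rz":0,"dx":1,"dy":0,"dz":-27,"grip":15},{"rx":0,"ry":0,"rz":0,"dx":1,"dy":0,"dz":-27,"grip":15},{"rx":0,"ry":0,"rz":0,"dx":1,"dy":0,"dz":-27,"grip":15}]'; python3 - <<'E'
from h import *
s=grab_frame("side")["frame"]
cv2.imwrite("pics/s4.png",s);crop(s,225,210,90,120,6,"pics/s4c.png")
E
```

```text
time_s: 4.15
tcp_pos: [462.1, -80.7, 56.4]
tcp_rot: [-1.165, -1.277, 1.277]
wrist_force: [-0.4, 0.1, 1.2]
finger_gap: 0.251
```

View pics/s4c.png

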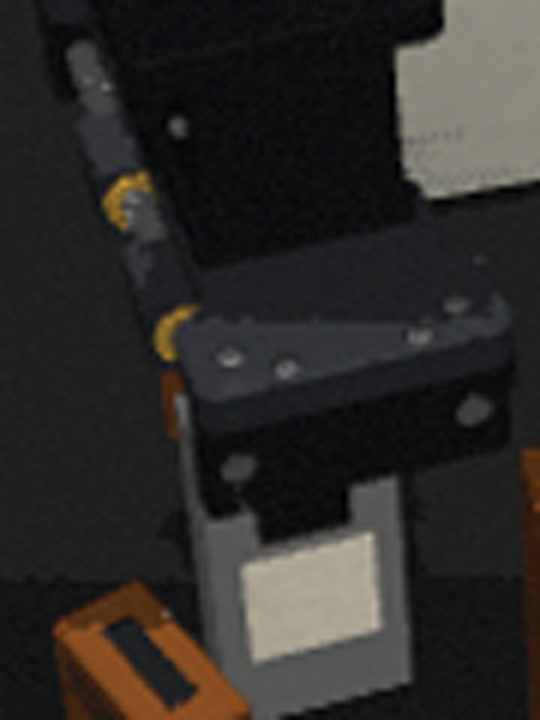

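Gripped, with the opening at 23.9 mm. Now the real tip depth.

```bash
python3 - <<'E'
from h import *
u=un([(304,530)],225,210,6)[0]
for z in(45,55,65,72,80): print(z,ground("side",*u,z).round(1))
o=robot.observe();T=Ro.from_rotvec(o["tcp_rot"]).as_matrix(); print(T.round(4), o['tcp_pos'])
E
```

```text
45 [465.7 -74.1  45. ]
55 [464.7 -84.   55. ]
65 [463.6 -94.   65. ]
72 [ 462.9 -100.9   72. ]
80 [ 462.  -108.9   80. ]
[[-9.200e-02  6.000e-04 -9.958e-01]
 [ 9.958e-01 -1.000e-04 -9.200e-02]
 [-2.000e-04 -1.000e+00 -6.000e-04]] [462.16531613 -80.67202445  56.45769837]
```

```bash
python3 -m creep '[{"rx":0,"ry":0,"rz":0,"dx":0,"dy":0,"dz":10,"grip":15},{"rx":0,"ry":0,"rz":0,"dx":0,"dy":0,"dz":50,"grip":15},{"rx":0,"ry":0,"rz":0,"dx":0,"dy":0,"dz":95,"grip":15},{"rx":0,"ry":0,"rz":0,"dx":0,"dy":0,"dz":140,"grip":15},{"rx":0,"ry":0,"rz":0,"dx":0,"dy":0,"dz":185,"grip":15},{"rx":0,"ry":0,"rz":0,"dx":0,"dy":0,"dz":230,"grip":15},{"rx":0,"ry":0,"rz":0,"dx":0,"dy":0,"dz":240,"grip":15}]'; python3 - <<'E'
from h import *
e=Ro.from_euler
print((e('z',.75,degrees=True)*e('y',-35,degrees=True)*e('z',-5.28,degrees=True)).as_rotvec(degrees=True), robot.observe()['joint_pos'])
E
```

```text
time_s: 4.9
tcp_pos: [464.0, -81.2, 303.5]
tcp_rot: [-1.175, -1.283, 1.275]
wrist_force: [0.6, 0.3, -0.9]
finger_gap: 0.254
[  1.8413763  -34.96042845  -4.38822071] [-2.87360283e-01 -3.34307251e-01  1.90607186e+00 -3.33962396e-05
  1.55875514e+00 -1.95029151e+00]
```

```bash
python3 -m creep '[{"rx":0,"ry":0,"rz":0,"dx":0,"dy":40,"dz":0,"grip":15},{"rx":0,"ry":0,"rz":0,"dx":0,"dy":85,"dz":0,"grip":15},{"rx":0.4,"ry":-7,"rz":-0.9,"dx":-2,"dy":130,"dz":0,"grip":15},{"rx":0.8,"ry":-14,"rz":-1.8,"dx":-4,"dy":170,"dz":0,"grip":15},{"rx":1.2,"ry":-21,"rz":-2.7,"dx":-6,"dy":205,"dz":0,"grip":15},{"rx":1.6,"ry":-28,"rz":-3.6,"dx":-8,"dy":240,"dz":0,"grip":15},{"rx":1.8,"ry":-35,"rz":-4.4,"dx":-10,"dy":270,"dz":-10,"grip":15},{"rx":1.8,"ry":-35,"rz":-4.4,"dx":-10,"dy":270,"dz":-20,"grip":15}]'
python3 -m creep '[{"rx":0,"ry":0,"rz":0,"dx":0,"dy":0,"dz":0,"grip":15},{"rx":0,"ry":0,"rz":0,"dx":0,"dy":0,"dz":0,"grip":15}]'
python3 - <<'E'
from h import *
o=robot.observe();T=Ro.from_rotvec(o["tcp_rot"]).as_matrix(); print(T.round(3),o['tcp_pos'])
e=Ro.from_euler;print(o['joint_pos'].round(2))
s=grab_frame("side")["frame"];t=grab_frame("top")["frame"]
cv2.imwrite("pics/s5.png",s);cv2.imwrite("pics/t5.png",t)
x,y,k=200,40,4
for n,im,(x,y,w,h,k) in(("side",s,(200,40,180,140,4)),("top",t,(80,150,160,140,4))):
    c=cv2.resize(im[y:y+h,x:x+w],None,fx=k,fy=k,interpolation=cv2.INTER_CUBIC)
    # predicted cartridge: foot at +56.5 tool y ; box x:+-12, z:+-25, y 56.5-100..56.5
    B=np.array([[sx*12,yy,sz*25] for yy in(56.5,-43.5) for sx,sz in((1,1),(1,-1),(-1,-1),(-1,1))])@T.T+o['tcp_pos']
    u=np.int32(((proj(n,B)-[x,y]+.5)*k-.5).round())
    cv2.polylines(c,[u[:4]],True,(0,0,255),1);cv2.polylines(c,[u[4:]],True,(0,255,0),1)
    for i in range(4): cv2.line(c,u[i].tolist(),u[i+4].tolist(),(255,255,0),1)
    cv2.imwrite(f"pics/ov5_{n}.png",c)
E
```

```text
time_s: 5.7
tcp_pos: [447.9, 193.4, 272.2]
tcp_rot: [-1.627, -1.663, 0.869]
wrist_force: [-0.2, -0.5, -2.9]
finger_gap: 0.254
time_s: 5.9
tcp_pos: [452.2, 188.6, 276.0]
tcp_rot: [-1.636, -1.654, 0.863]
wrist_force: [0.2, -0.1, -0.9]
finger_gap: 0.252
[[-0.011  0.573 -0.819]
 [ 1.     0.006 -0.01 ]
 [-0.001 -0.819 -0.573]] [452.18432169 188.55798353 275.97511147]
[ 0.43 -0.67  2.26 -0.28  1.01 -1.07]
```

View pics/ov5_side.png

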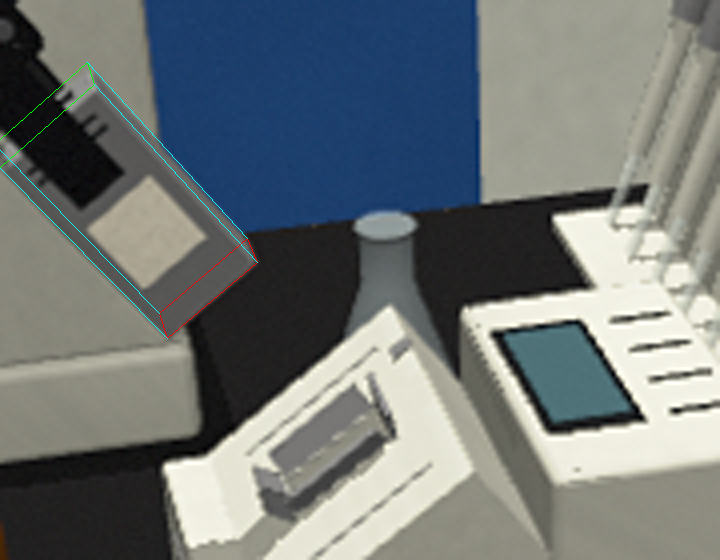

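View pics/ov5_top.png

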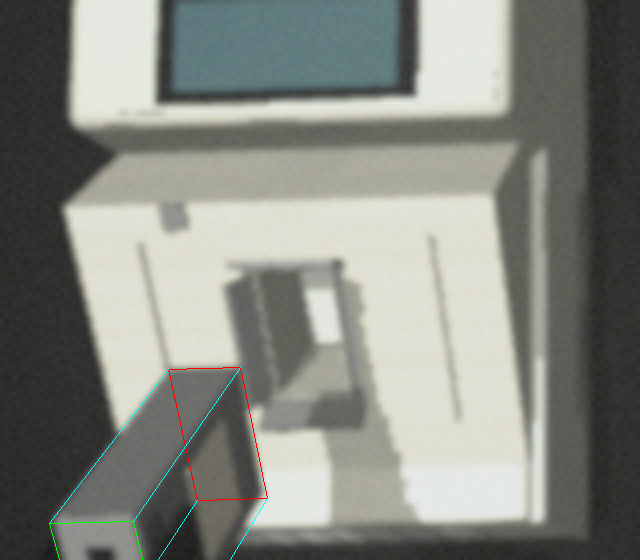

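```bash
python3 - <<'E'
from h import *
RS=rz(.0135)@SL
# lines: endpoints left/right
T=[un(p,90,180,6) for p in([(150,185),(213,465)],[(587,172),(630,455)])]
S=[un(p,230,100,6) for p in([(190,322),(385,162)],[(258,502),(468,337)])]  # far, near
# front end / rear end in order: top lists rear first ; side lists front first
def res(p,m):
    X,Y,h,xr,xf,yaw=p; RS=rz(yaw)@SL
    def P(x,y): return RS@np.array([x,y,-12])+[X,Y,150]
    o=[]
    # lateral symmetric lines at +-h (y), ends xr, xf
    for i,sg in((0,1),(1,-1)):
        for xx,jt,js in((xr,0,1),(xf,1,0)):
            if m!='s': o+=list(proj("top",P(xx,sg*h))[0]-T[i][jt])
            if m!='t': o+=list(proj("side",P(xx,sg*h))[0]-S[i][js])
    o.append((yaw-.0135)/.005)
    o.append((xr+xf)/3)  # assume symmetric about slot
    return np.array(o)
for m in 'tsb':
    q=least_squares(res,[527,189,55,40,-40,.013],args=(m,)); print(m,q.x.round(3),q.fun.round(1))
E
```

```text
t [ 5.27353e+02  1.90472e+02  5.50790e+01  4.01730e+01 -4.01730e+01
  1.40000e-02] [ 0.1 -0.1 -0.1  0.1  0.1  0.1 -0.1 -0.1  0.  -0. ]
s [ 5.27054e+02  1.87363e+02  5.47390e+01  3.96120e+01 -3.96120e+01
  1.40000e-02] [ 0.1  0.1  0.4 -0.3 -0.1 -0.2 -0.3  0.3  0.1  0. ]
b [ 5.28322e+02  1.90326e+02  5.51200e+01  3.89090e+01 -4.10490e+01
  1.40000e-02] [ 0.3  0.1  0.1 -0.6  0.2  0.   0.2 -0.8  0.3  0.2 -0.  -0.8  0.1 -0.2
 -0.5 -0.1  0.1 -0.7]
```

```bash
python3 - <<'E'
from h import *
s=cv2.imread("pics/s5.png");t=cv2.imread("pics/t5.png")
crop(s,215,75,60,60,9,"pics/s5f.png");crop(t,85,225,80,65,8,"pics/t5f.png")
T=Ro.from_rotvec(robot.observe()["tcp_rot"]).as_matrix();p=robot.observe()['tcp_pos']
B=np.array([[sx*12,56.5,sz*25] for sx,sz in((1,1),(1,-1),(-1,-1),(-1,1))])@T.T+p
print(((proj("side",B)-[215,75]+.5)*9-.5).round(0).tolist());print(((proj("top",B)-[85,225]+.5)*8-.5).round(0).tolist())
E
```

```text
[[228.0, 383.0], [427.0, 215.0], [448.0, 269.0], [245.0, 439.0]]
[[354.0, 393.0], [297.0, 132.0], [441.0, 129.0], [494.0, 390.0]]
```

View pics/s5f.png

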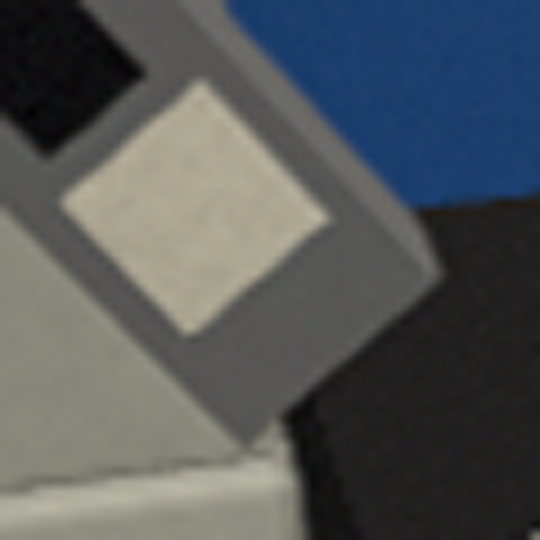

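View pics/t5f.png

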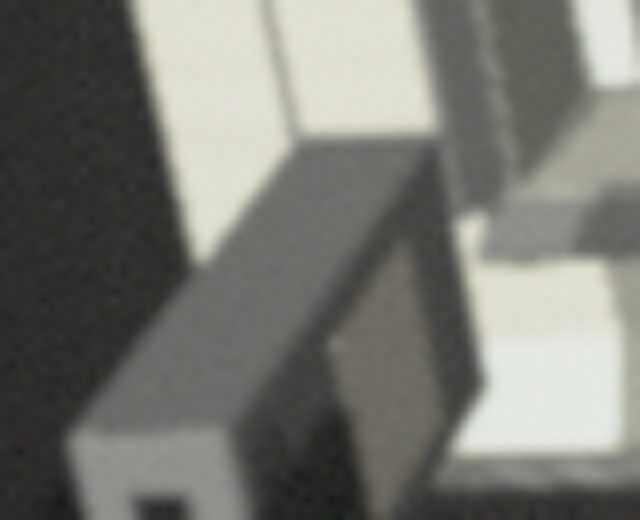

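Both overlays match the held cartridge to under 1 px: foot corners at side (264,105) and (242,124), top (122,242) and (145,273). The mouth fits at about (527.2, 189.0, 150). Next I approach to 12 mm above the mouth.

```bash
python3 -m creep '[{"rx":0,"ry":0,"rz":0,"dx":20,"dy":0,"dz":-46,"grip":15},{"rx":0,"ry":0,"rz":0,"dx":28,"dy":0,"dz":-57,"grip":15},{"rx":0,"ry":0,"rz":0,"dx":36,"dy":0,"dz":-70,"grip":15},{"rx":0,"ry":0,"rz":0,"dx":36,"dy":0,"dz":-70,"grip":15},{"rx":0,"ry":0,"rz":0,"dx":36,"dy":0,"dz":-70,"grip":15}]'
cat > look.py <<'E'
from h import *
import sys
o=robot.observe();R=Ro.from_rotvec(o["tcp_rot"]).as_matrix();p=o['tcp_pos']
M=np.array([527.2,189.,150]);RS=rz(.014)@SL
f=p+56.5*R[:,1]; print("foot in mouth frame",(RS.T@(f-M)).round(1),"tilt err",np.degrees(np.arccos(-R[:,1]@RS[:,2])).round(2),"wrench along axis",(o['wrist_force']@RS[:,2]).round(1))
n=sys.argv[1]
s=grab_frame("side")["frame"];t=grab_frame("top")["frame"]
cv2.imwrite(f"pics/s{n}.png",s);cv2.imwrite(f"pics/t{n}.png",t)
crop(s,230,70,110,110,5,f"pics/s{n}c.png");crop(t,100,190,110,100,5,f"pics/t{n}c.png")
E
python3 look.py 6
```

```text
time_s: 6.5
tcp_pos: [488.8, 188.3, 206.9]
tcp_rot: [-1.637, -1.653, 0.86]
wrist_force: [-0.1, -0.4, -0.4]
finger_gap: 0.248
foot in mouth frame [ 1.2 -0.4 12.1] tilt err 0.17 wrench along axis -0.3
```

View pics/s6c.png

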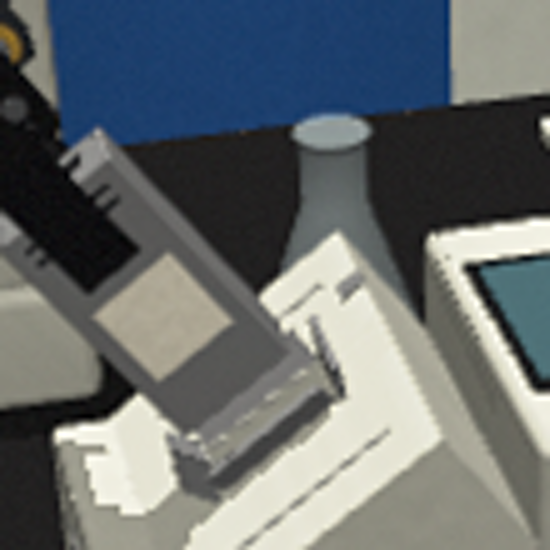

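View pics/t6c.png

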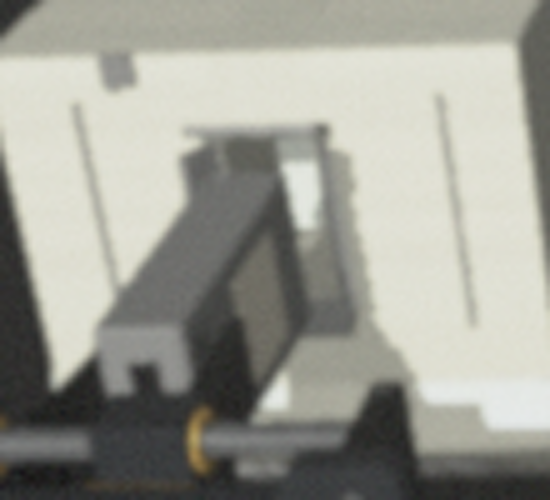

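Both views show the foot over the collar: side near (265,160), top (155,240), in line with the slot. Inserting in steps.

```bash
python3 -m creep '[{"rx":0,"ry":0,"rz":0,"dx":3,"dy":0.4,"dz":-7,"grip":15},{"rx":0,"ry":0,"rz":0,"dx":9,"dy":0.4,"dz":-15,"grip":15},{"rx":0,"ry":0,"rz":0,"dx":13,"dy":0.5,"dz":-21,"grip":15},{"rx":0,"ry":0,"rz":0,"dx":17,"dy":0.5,"dz":-27,"grip":15},{"rx":0,"ry":0,"rz":0,"dx":17,"dy":0.5,"dz":-27,"grip":15},{"rx":0,"ry":0,"rz":0,"dx":17,"dy":0.5,"dz":-27,"grip":15}]'
python3 look.py 7
```

```text
time_s: 7.2
tcp_pos: [504.8, 189.8, 178.6]
tcp_rot: [-1.635, -1.655, 0.863]
wrist_force: [-0.1, -0.2, -0.8]
finger_gap: 0.25
foot in mouth frame [ -1.9   1.  -20.2] tilt err 0.09 wrench along axis -0.6
```

View pics/s7c.png

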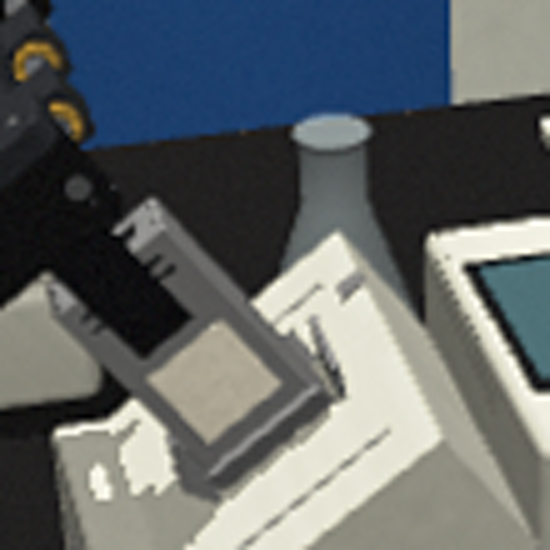

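View pics/t7c.png

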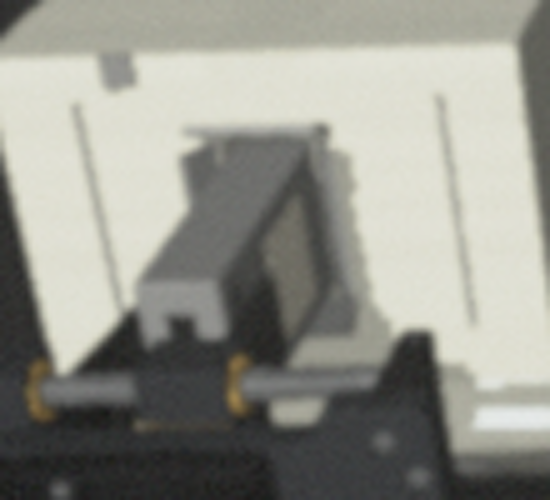

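No side force, past the throat. Continuing deeper.

```bash
python3 -m creep '[{"rx":0,"ry":0,"rz":0,"dx":5,"dy":-0.4,"dz":-6,"grip":15},{"rx":0,"ry":0,"rz":0,"dx":9,"dy":-0.4,"dz":-12,"grip":15},{"rx":0,"ry":0,"rz":0,"dx":13,"dy":-0.4,"dz":-17,"grip":15},{"rx":0,"ry":0,"rz":0,"dx":15,"dy":-0.4,"dz":-20,"grip":15},{"rx":0,"ry":0,"rz":0,"dx":15,"dy":-0.4,"dz":-20,"grip":15}]'
python3 look.py 8
```

```text
time_s: 7.8
tcp_pos: [519.7, 189.2, 157.9]
tcp_rot: [-1.635, -1.654, 0.863]
wrist_force: [-0.5, -0.8, -1.1]
finger_gap: 0.252
foot in mouth frame [ -1.7   0.2 -45.7] tilt err 0.13 wrench along axis -0.6
```

View pics/s8c.png

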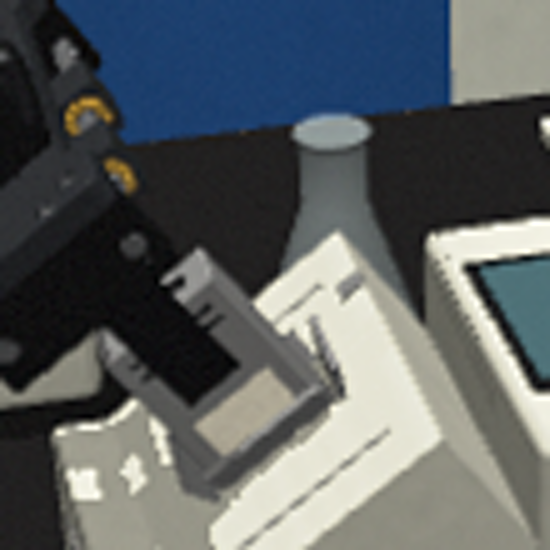

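```bash
python3 -m creep '[{"rx":0,"ry":0,"rz":0,"dx":2.3,"dy":0,"dz":-2.4,"grip":15},{"rx":0,"ry":0,"rz":0,"dx":4,"dy":0,"dz":-4.5,"grip":15},{"rx":0,"ry":0,"rz":0,"dx":4,"dy":0,"dz":-4.5,"grip":15}]'
python3 look.py 9
```

```text
time_s: 8.2
tcp_pos: [523.9, 189.4, 154.2]
tcp_rot: [-1.635, -1.655, 0.862]
wrist_force: [-0.6, 0.7, -1.3]
finger_gap: 0.252
foot in mouth frame [ -0.3   0.3 -51.1] tilt err 0.09 wrench along axis -0.7
```

```bash
python3 -m creep '[{"rx":0,"ry":0,"rz":0,"dx":1.1,"dy":0,"dz":-1.6,"grip":15},{"rx":0,"ry":0,"rz":0,"dx":1.1,"dy":0,"dz":-1.6,"grip":15}]'
python3 look.py 10
```

```text
time_s: 8.5
tcp_pos: [525.0, 189.4, 152.8]
tcp_rot: [-1.635, -1.655, 0.862]
wrist_force: [-0.5, 0.1, -0.9]
finger_gap: 0.251
foot in mouth frame [ -0.2   0.4 -52.9] tilt err 0.08 wrench along axis -0.5
```

```bash
python3 -m creep '[{"rx":0,"ry":0,"rz":0,"dx":1.1,"dy":0,"dz":-1.6,"grip":15},{"rx":0,"ry":0,"rz":0,"dx":1.1,"dy":0,"dz":-1.6,"grip":28},{"rx":0,"ry":0,"rz":0,"dx":1.1,"dy":0,"dz":-1.6,"grip":40},{"rx":0,"ry":0,"rz":0,"dx":1.1,"dy":0,"dz":-1.6,"grip":45},{"rx":0,"ry":0,"rz":0,"dx":1.1,"dy":0,"dz":-1.6,"grip":45}]'
python3 look.py 11
```

```text
time_s: 9.1
tcp_pos: [526.2, 189.5, 151.6]
tcp_rot: [-1.636, -1.656, 0.861]
wrist_force: [-0.4, -0.1, 0.2]
finger_gap: 0.459
foot in mouth frame [  0.2   0.5 -54.6] tilt err 0.09 wrench along axis 0.4
```

View pics/s11c.png

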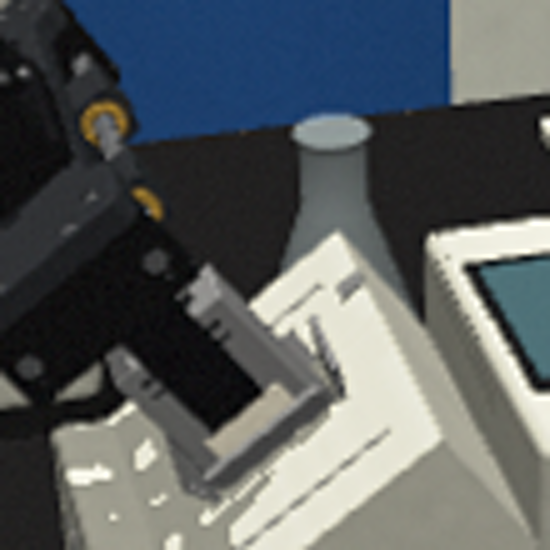

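Released. Backing straight off along the slot axis, then looking.

```bash
python3 -m creep '[{"rx":0,"ry":0,"rz":0,"dx":-11,"dy":0,"dz":16,"grip":45},{"rx":0,"ry":0,"rz":0,"dx":-29,"dy":0,"dz":41,"grip":45},{"rx":0,"ry":0,"rz":0,"dx":-40,"dy":0,"dz":57,"grip":45},{"rx":0,"ry":0,"rz":0,"dx":-40,"dy":0,"dz":57,"grip":0},{"rx":0,"ry":0,"rz":0,"dx":-40,"dy":0,"dz":57,"grip":0},{"rx":0,"ry":0,"rz":0,"dx":-40,"dy":0,"dz":57,"grip":0},{"rx":0,"ry":0,"rz":0,"dx":-40,"dy":0,"dz":57,"grip":0}]'
python3 look.py 12
```

```text
time_s: 9.9
tcp_pos: [485.8, 189.1, 206.5]
tcp_rot: [-1.635, -1.653, 0.864]
wrist_force: [0.5, 0.2, 0.1]
finger_gap: 0.192
foot in mouth frame [-1.6  0.6 13.5] tilt err 0.18 wrench along axis -0.2
```

View pics/s12c.png

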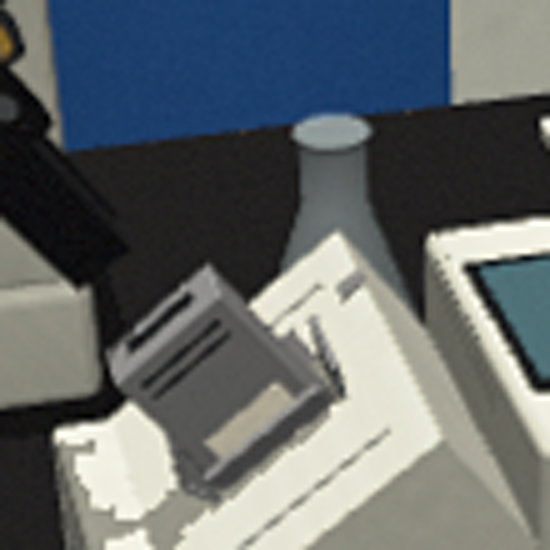

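View pics/t12c.png

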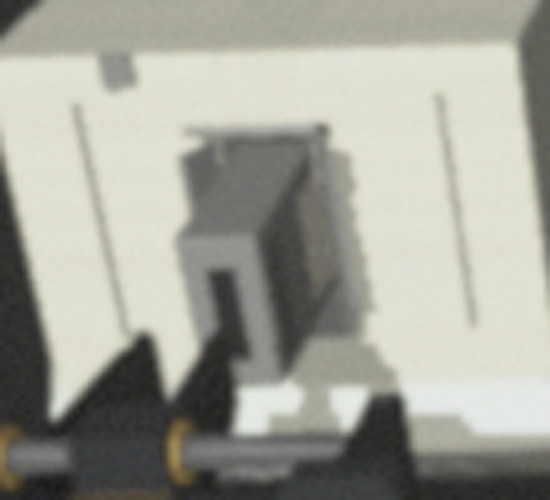

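```bash
cat > top.py <<'E'
from h import *
def fitH(pts):
    # pts (px): far-rear, far-front, near-front, near-rear of top face in side view
    M=np.array([527.2,189.,150]);RS=rz(.014)@SL
    L=np.array([[25,12],[-25,12],[-25,-12],[25,-12]],float)
    def r(p):
        P=np.c_[L+[p[1],p[2]],np.full(4,p[0])]@RS.T+M
        return (proj("side",P)-pts).ravel()
    q=least_squares(r,[45,0,0]); print("H,x,y",q.x.round(1),q.fun.round(1))
E
python3 - <<'E'
from top import *
s=cv2.imread("pics/s12.png");crop(s,245,115,50,60,10,"pics/s12d.png")
fitH(un([(208,265),(107,352),(120,382),(231,292)],230,70,5))
E
```

```text
H,x,y [35.3 -5.5 17.1] [ 1.1 -0.3  0.2 -0.2 -0.3  0.1 -1.   0.4]
```

View pics/s12d.png

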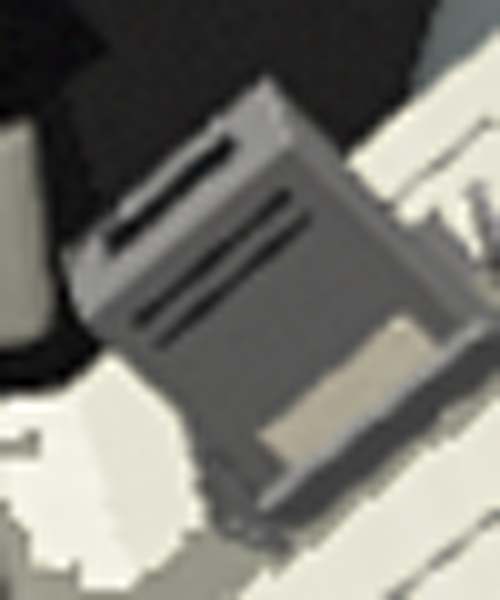

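```bash
cat >> top.py <<'E'
def fitH2(pts,y0=-.5):
    M=np.array([527.2,189.,150]);RS=rz(.014)@SL
    L=np.array([[25,12],[-25,12],[-25,-12],[25,-12]],float)
    r=lambda p:(proj("side",np.c_[L+[p[1],y0],np.full(4,p[0])]@RS.T+M)-pts).ravel()
    q=least_squares(r,[45,0]); print("H,x",q.x.round(1),q.fun.round(1))
E
python3 - <<'E'
from top import *
p=un([(268,75),(65,255),(95,325),(298,150)],245,115,10)
fitH2(p);fitH2(p,1.)
E
```

```text
H,x [43.7 -2.9] [ 0.9  0.5 -0.3  0.4 -1.1 -0.1  0.5 -0.7]
H,x [43.  -3.2] [ 0.9  0.6 -0.2  0.3 -1.1 -0.2  0.5 -0.7]
```

The cartridge stands 43.5 mm proud, so it is on the raised carriage and aligned. Now the press: fingers shut, approach to just above the top.

```bash
python3 -m creep '[{"rx":0,"ry":0,"rz":0,"dx":0,"dy":0,"dz":0,"grip":0},{"rx":0,"ry":0,"rz":0,"dx":0,"dy":0,"dz":0,"grip":0},{"rx":0,"ry":0,"rz":0,"dx":10,"dy":-0.5,"dz":-15,"grip":0},{"rx":0,"ry":0,"rz":0,"dx":19,"dy":-0.5,"dz":-27,"grip":0},{"rx":0,"ry":0,"rz":0,"dx":22,"dy":-0.5,"dz":-32,"grip":0},{"rx":0,"ry":0,"rz":0,"dx":22,"dy":-0.5,"dz":-32,"grip":0}]'
python3 look.py 13
```

```text
time_s: 10.6
tcp_pos: [508.4, 188.9, 176.3]
tcp_rot: [-1.636, -1.655, 0.862]
wrist_force: [-0.6, -0.2, 2.6]
finger_gap: 0.006
foot in mouth frame [ -0.3   0.1 -24.1] tilt err 0.09 wrench along axis 2.5
```

View pics/s13c.png

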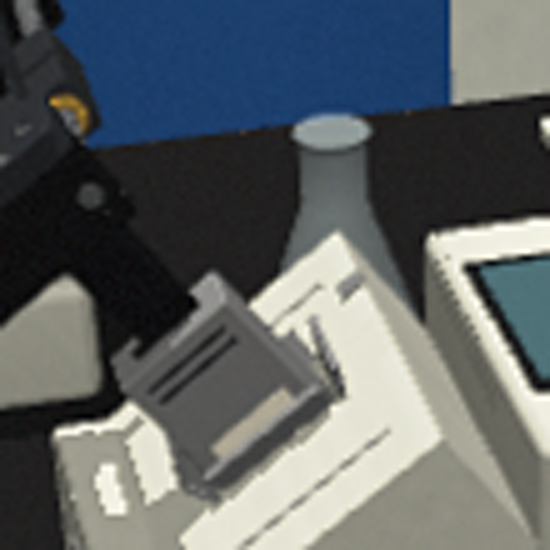

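Contact has started: 2.5 N, and the top corner has moved slightly at crop (212,274). Pressing on.

```bash
python3 -m creep '[{"rx":0,"ry":0,"rz":0,"dx":3,"dy":0,"dz":-4,"grip":0},{"rx":0,"ry":0,"rz":0,"dx":6,"dy":0,"dz":-8.5,"grip":0},{"rx":0,"ry":0,"rz":0,"dx":9,"dy":0,"dz":-13,"grip":0},{"rx":0,"ry":0,"rz":0,"dx":10,"dy":0,"dz":-14,"grip":0},{"rx":0,"ry":0,"rz":0,"dx":10,"dy":0,"dz":-14,"grip":0}]'
python3 look.py 14
```

```text
time_s: 11.2
tcp_pos: [518.5, 189.1, 162.8]
tcp_rot: [-1.636, -1.656, 0.861]
wrist_force: [-1.0, -0.0, 5.4]
finger_gap: 0.006
foot in mouth frame [  0.3   0.2 -41.1] tilt err 0.1 wrench along axis 5.0
```

View pics/s14c.png

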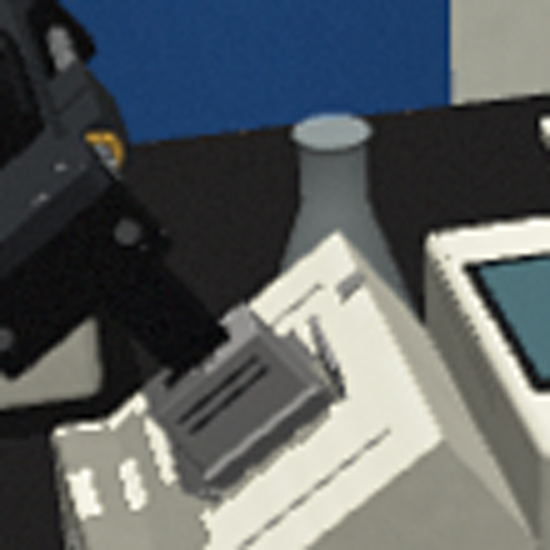

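```bash
python3 -m creep '[{"rx":0,"ry":0,"rz":0,"dx":1.7,"dy":0,"dz":-2.4,"grip":0},{"rx":0,"ry":0,"rz":0,"dx":3,"dy":0,"dz":-4.2,"grip":0},{"rx":0,"ry":0,"rz":0,"dx":3,"dy":0,"dz":-4.2,"grip":0}]'
```

```text
time_s: 11.6
tcp_pos: [521.5, 189.1, 158.7]
tcp_rot: [-1.636, -1.657, 0.861]
wrist_force: [-1.7, -0.5, 5.7]
finger_gap: 0.003
```

```bash
python3 -m creep '[{"rx":0,"ry":0,"rz":0,"dx":0.9,"dy":0,"dz":-1.2,"grip":0},{"rx":0,"ry":0,"rz":0,"dx":0.9,"dy":0,"dz":-1.2,"grip":0}]'
```

```text
time_s: 11.8
tcp_pos: [522.4, 189.1, 157.7]
tcp_rot: [-1.636, -1.657, 0.861]
wrist_force: [-2.0, 0.1, 5.2]
finger_gap: 0.005
```

```bash
python3 -m creep '[{"rx":0,"ry":0,"rz":0,"dx":0.9,"dy":0,"dz":-1.2,"grip":0},{"rx":0,"ry":0,"rz":0,"dx":0.9,"dy":0,"dz":-1.2,"grip":0}]'
```

```text
time_s: 12.0
tcp_pos: [523.7, 189.3, 158.1]
tcp_rot: [-1.637, -1.657, 0.859]
wrist_force: [-7.9, -1.7, 12.0]
finger_gap: 0.006
```

```bash
python3 -m creep '[{"rx":0,"ry":0,"rz":0,"dx":0.4,"dy":0,"dz":-0.6,"grip":0},{"rx":0,"ry":0,"rz":0,"dx":0.4,"dy":0,"dz":-0.6,"grip":0}]'; python3 look.py 15
```

```text
time_s: 12.2
tcp_pos: [523.9, 189.5, 158.2]
tcp_rot: [-1.637, -1.657, 0.859]
wrist_force: [-14.8, -1.2, 17.5]
finger_gap: 0.006
foot in mouth frame [  2.2   0.5 -47.9] tilt err 0.17 wrench along axis 22.9
```

View pics/s15c.png

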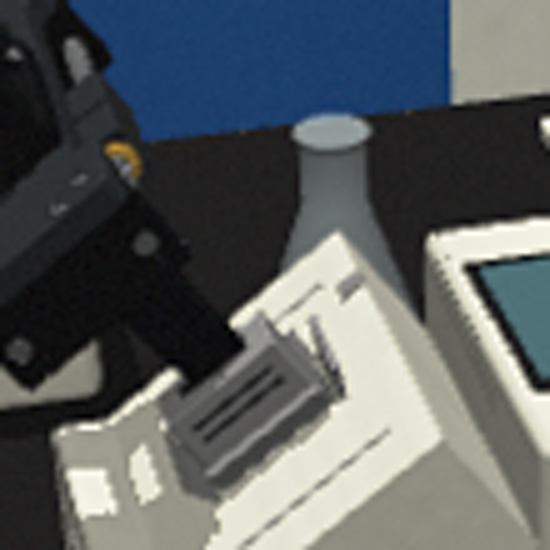

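The force is up to 23 N and the motion has stalled, so the carriage is at its stop. Releasing along the axis.

```bash
python3 -m creep '[{"rx":0,"ry":0,"rz":0,"dx":-3,"dy":0,"dz":4,"grip":0},{"rx":0,"ry":0,"rz":0,"dx":-9,"dy":0,"dz":13,"grip":0},{"rx":0,"ry":0,"rz":0,"dx":-23,"dy":0,"dz":33,"grip":0},{"rx":0,"ry":0,"rz":0,"dx":-46,"dy":0,"dz":66,"grip":0},{"rx":0,"ry":0,"rz":0,"dx":-57,"dy":0,"dz":82,"grip":0},{"rx":0,"ry":0,"rz":0,"dx":-57,"dy":0,"dz":82,"grip":0},{"rx":0,"ry":0,"rz":0,"dx":-57,"dy":0,"dz":82,"grip":0}]'; python3 look.py 16;  python3 - <<'E'
from h import *
crop(cv2.imread("pics/s16.png"),245,115,50,60,10,"pics/s16d.png")
E
```

```text
time_s: 13.0
tcp_pos: [465.8, 188.8, 236.0]
tcp_rot: [-1.635, -1.655, 0.863]
wrist_force: [1.1, -0.8, -0.1]
finger_gap: 0.007
foot in mouth frame [-1.   0.6 49.2] tilt err 0.09 wrench along axis -0.7
```

View pics/s16d.png

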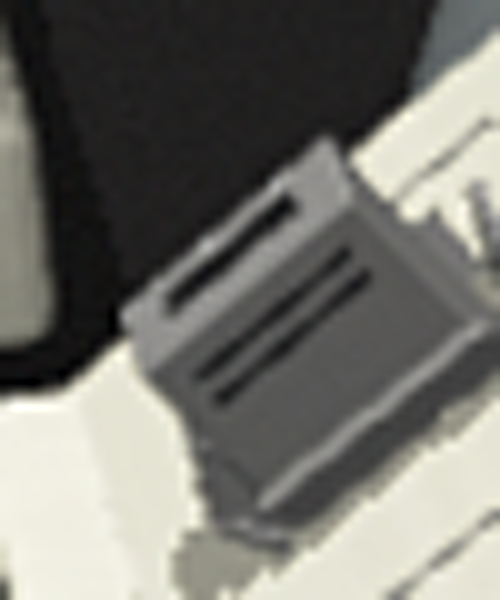

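View pics/t16c.png

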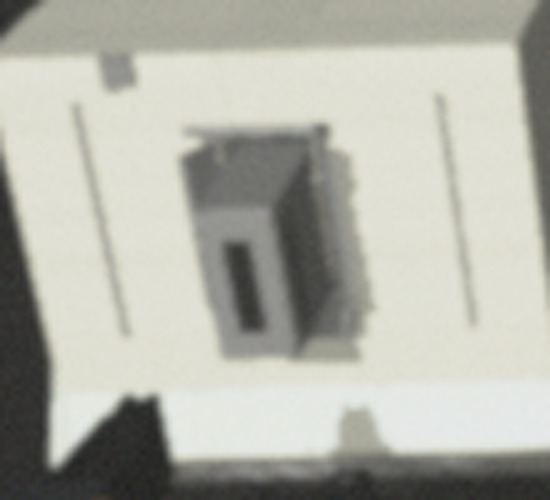

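```bash
python3 -m creep '[{"rx":0,"ry":0,"rz":0,"dx":-10,"dy":0,"dz":10,"grip":0},{"rx":0,"ry":0,"rz":0,"dx":-10,"dy":0,"dz":10,"grip":0},{"rx":0,"ry":0,"rz":0,"dx":-10,"dy":0,"dz":10,"grip":0},{"rx":0,"ry":0,"rz":0,"dx":-10,"dy":0,"dz":10,"grip":0},{"rx":0,"ry":0,"rz":0,"dx":-10,"dy":0,"dz":10,"grip":0}]'; python3 look.py 17; python3 - <<'E'
from top import *
fitH2(un([(330,132),(125,318),(152,380),(355,210)],245,115,10))
a=cv2.imread("pics/s16.png")[125:175,245:300].astype(int);b=cv2.imread("pics/s17.png")[125:175,245:300].astype(int)
print("change",np.abs(a-b).mean())
E
```

```text
time_s: 13.6
tcp_pos: [456.3, 188.8, 246.2]
tcp_rot: [-1.635, -1.654, 0.863]
wrist_force: [-1.0, 0.2, 0.3]
finger_gap: 0.003
foot in mouth frame [-2.9  0.7 63. ] tilt err 0.12 wrench along axis 0.8
H,x [27.6 -2.6] [ 0.5  0.8 -0.3 -0.2 -0.8  0.1  0.7 -0.7]
change 0.9290909090909091
```

View pics/s17.png

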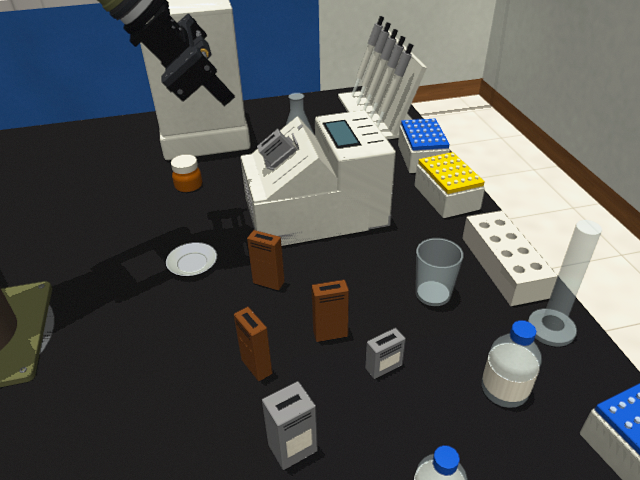

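The top is now 27.6 mm above the mouth, against 43.7 mm raised. That is 16.1 mm of travel, so it is latched, and it did not change over the last 0.6 s. The cartridge is at side (277,148), and the other objects are where they were.

```bash
python3 -c "
from plant import robot
print(robot.hand_in())"
```

```text
the job is handed in; nothing more can be done
None
```

I loaded the grey tall slim cartridge foot first into the leaning slot and pressed it once on its top to the carriage stop. After I let go, it sprang back and stayed latched. The job was handed in shortly after 13.6 s on the robot's clock, against the 48 s limit, and hand-in gave no verdict.

- **Latch:** the cartridge stood 43.7 mm above the mouth on the raised carriage. After the press it stood 27.6 mm above, a travel of 16.1 mm, with the foot about 72 mm below the mouth. Pictures about 0.6 s apart showed no movement, so no second press was needed.
- **Force:** at the stop the measured force was about 23 N, well under the 60 N limit.
- **Surroundings:** in the last side picture the gripper was clear of everything, and the other cartridges and glassware were where they started.
- **Disagreements:**
  - The fingertips were about 27 mm further back along the tool than the reported TCP and `robot.finger_overhang` imply, so I worked from the pictures and the measured grip.
  - The two cameras differed by about 3 mm sideways. I took the midpoint, and the cartridge went in without side force.
  - The last side-view fit put the cartridge's top about 2.6 mm off the axis towards the reader's front. That is slightly more than the slot's 2 mm of play but within the 6 mm tolerance, and probably partly measurement error.

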